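# Fit the right platform on the shaker

## Task

Fit the blue platform that matches the shaker onto it: take the one with three stud holes by its black handle, put it over the spindle with its holes turned in line with the three orange studs, set it down (do not drop it) until it lies flat and fully home on the drive plate, and let go. Leave the four-hole platform where it lies.

Things in the scene. Friction and masses are not known exactly. Their poses are not given: they have to be found in the camera images.
- platform_three_grip (a point): Blue round plate, 136 mm across, 8 thick, about 0.25 kg, flat on the desk: 36 mm centre bore, three 26 mm through holes 44 mm from the axis at 90, 210, 330 deg from x (ccw from above). Black handle over the bore: level bar along x, 64 long, 14 wide, 16 high, on 7 mm legs at its ends (48 mm clear between). Point: centre of the bar, on the axis, 55 mm above the plate's underside. z up.
- shaker_seat (a point): Shaker: white unit 140x140x30 mm, fixed, with a dark round drive plate (does not turn), 124 mm across. Point: centre of that plate's flat top, 40 mm above the desk, where the platform's underside rests when home; z up. On it: steel spindle 18 dia, 28 high, at the centre; three orange studs 10 dia, 18 high, 44 mm out at 90, 210, 330 deg from x (ccw from above). Spindle and stud tips are tapered.
- platform_four_grip (a point): The other platform, to be left alone: same blue plate, size and handle, but four 26 mm holes, at 45, 135, 225, 315 deg from x. Point: centre of the handle bar, 55 mm above the plate's underside; x along the bar, z up. The two platforms may lie in either order.
Not all that is in view belongs to the job. There is more than one size of the part that bears shaker_seat; the job needs the larger.

How it is judged:
By the outcome, as a careful person would: the job done as asked, in the order asked, and still so for the second after the job is handed in, with the robot touching nothing.
It also fails if it takes over 38 s, if anything falls off the work surface, if the arm or the gripper's body presses on something with over 40 N, if the wrist force passes 120 N, or if a joint passes its speed limit or range.

## Robot

A 6-joint arm with a two-finger parallel gripper is mounted at the origin on a cart in front of the work surface, level with it; the furniture and walls round the work are solid. World frame = base frame: x ahead of the robot, y to its left, z up, the work surface at z = 0. Lengths are in m, angles in rad, forces in N, time in s.
With the tool pointing down it reaches from about 0.425 to 0.95 m from the base axis. Payload 3.5 kg.
Tool frame: the origin (TCP) lies midway between the tips of the shut fingers; the grasp point (between the pads) lies 19 mm behind it (ctrl.pinch_z is the distance from the TCP to the grasp point, in m); z points along the fingers, y is the line along which they close (so a half turn about z gives the same grasp; the last joint's range is limited). The gripper opens to 85 mm and grips with 20 to 120 N. Pads are 22 mm wide; open, the fingers measure 114 mm over their backs; the gripper's body (76 mm by 85 mm) begins 54 mm behind the grasp point. The pads swing forward as they close: fully open they stand 13 mm farther back than shut.
Start: joints at [-1.309, 0.286, 1.577, -0, 1.279, -0.15], TCP at [0.27, -0.619, 0.231] pointing down, gripper open.
Joint ranges: [-2.77, 2.77], [-0.9, 2.22], [0.21, 2.48], [-1.53, 4.67], [0.24, 2.81], [-2.84, 2.84]. Speed limits (rad/s): [2.79, 2.79, 3.14, 3.14, 3.14, 3.14].

## Interface

Orientations are given as a unit quaternion [x, y, z, w].
In Python, from plant import get_state, viewer, sign_off, ctrl gives the robot as it stands. The module is installed in compiled form; this text tells all that it offers.
- The arm moves only by the shell command python3 -m handwheel 'ROWS' [FORCE]. ROWS is JSON, a list that holds one entry, the list of rows, each a list of 5 numbers: the finger opening in m, from 0 to 0.0854, then the shift along the tool's x, y, z in m, then the turn about the tool's z in degrees. In form: [[[claw, x, y, z, spin], ...]]. A call has 1 to 12 rows; each row shifts and turns the commanded pose from where the row before left it, along the tool's axes as they then stand; what a row does not reach is not made up. A row lasts 1/12 s, in which the tool goes at most 41.7 mm and 7.16 degrees, less where a joint would pass 70% of its speed; a pose out of reach is approached as far as the arm can. A call is refused whole if a number of a shift passes 0.0417 or a number of a turn 7.16, either way. A call with a gripper value outside its range is refused whole. The fingers move at their own pace and stop on an object; FORCE is the grip in N (left out, the last holds). Time passes only in rows, so rows that do not move let the fingers close. It gives the time, the measured TCP pose, the force, the opening and the grip force at its end, in the units of the state.
- get_state(): the state, without advancing time (a new reading comes with each control period).
- viewer.read_camera(name): name is "scene" or "top" or "wrist"; returns the picture (480x640x3 uint8, blue, green, red); there is no depth.
- viewer.camera_params(name): a dict with "fov_y" (degrees; the focal length in pixels is half the picture's height over the tangent of half this angle, whatever the lens; pixels are square), "cx", "cy" (the principal point, pixels), "xyz" and "attitude" of the camera in the world; the wrist camera has in their place "hand_eye" (4x4, takes a point from camera to tool coordinates, whose origin is the TCP and whose axes are the flange's). Camera axes: x right, y up, looking along -z (the intrinsics and any distortion apply to the point x, -y, -z); pixel columns grow to the right and rows downward; lengths in m; the calibration is good to about 2 mm. A picture is of the moment at which its call begins: read the wrist's pose just before it. camera_params takes no time and is no camera call.
- sign_off(): hands the job in; it is judged then, once.
Trained networks look in the newest picture that a camera, given by its name, has taken for a name from the list of things; names that differ only in an ending like _2 or _b are one class to them, and where a whole thing is asked for, a point or a joint stands for the part that bears it (a point fixed in the world has none). Each returns a list of dicts, best first, with "confidence" (0 to 1); they miss things now and then, are a little off and sometimes report something else, mostly with a low value. They report only what shows in the picture. A call takes as long as a camera call. They do not tell look-alikes from the thing itself.
- viewer.look_for(camera, name): "extent" ([left, top, width, height] as shares, 0 to 1, of the picture: columns of its width, rows of its height, round what is visible of it).
- viewer.outline_of(camera, name): "mask" (480x640 bool, what is visible of it) and "extent" ([left, top, width, height] as shares, 0 to 1, of the picture: columns of its width, rows of its height, round what is visible of it).
- viewer.pinpoint(camera, name): "xy" ([column, row] as shares, 0 to 1, of the picture: columns of its width, rows of its height: a listed point, or the origin of a listed thing).
The state is a dict: "time": time; "qpos": joint angles; "dq": joint speeds; "joint_efforts": joint torques, N m; "eef_pos": TCP position; "tcp_rot": TCP orientation; "contact_force": force on the tool from outside, world axes, zero at the start; "wrist_torque": the same for the moment, N m; "opening": opening from 0.0 (shut) to 1.0 (fully open); "finger_force": force on a finger pad.
Only numpy, scipy, OpenCV 4.12 (cv2) and the standard library are available. Lean on these libraries where they do the work, as an engineer would, in place of code of your own. Each camera call takes 0.05 s, during which the arm holds its last target. There are 200 camera calls.

## Working session

There is one attempt and no reset: what is moved stays moved. The work goes in short steps, Python scripts to look and compute and a shell command to move; the robot and the scene stay as the last step left them, time stands still between calls to the robot, and variables do not carry over. Pictures are saved under pics/ and viewed, at most 11 in all, crops included, and the job is handed in when it is done.

```bash
mkdir -p pics; python3 - <<'E'
from plant import get_state, viewer, ctrl
import cv2,numpy as np
s=get_state();print({k:np.round(v,3) for k,v in s.items()},ctrl.pinch_z)
a=viewer.read_camera("top");b=viewer.read_camera("scene")
cv2.imwrite("pics/top.png",a);cv2.imwrite("pics/scene.png",b)
for c in("top","scene","wrist"):print(c,viewer.camera_params(c))
for c in("top","scene"):
  for n in("platform_three_grip","platform_four_grip","shaker_seat"):
    print(c,n,[(round(r["confidence"],2),np.round(np.array(r["xy"])*[640,480],1)) for r in viewer.pinpoint(c,n)])
E
```

```text
{'time': np.float64(0.0), 'qpos': array([-1.309,  0.287,  1.578, -0.   ,  1.279, -0.15 ]), 'dq': array([ 0.001,  0.001, -0.002,  0.001,  0.001,  0.001]), 'joint_efforts': array([ 0.0000e+00, -4.0598e+01, -2.9262e+01, -0.0000e+00,  6.0000e-03,
       -0.0000e+00]), 'eef_pos': array([ 0.27 , -0.618,  0.23 ]), 'tcp_rot': array([ 0.979,  0.204, -0.   , -0.001]), 'contact_force': array([-0.351, -0.116,  0.761]), 'wrist_torque': array([0.001, 0.031, 0.012]), 'finger_force': np.float64(0.0), 'opening': np.float64(1.0)} 0.0187
top {'fov_y': 53.73283596407693, 'cx': 318.7673428687747, 'cy': 237.38137134416723, 'xyz': array([0.3740815 , 0.13581903, 0.90075529]), 'attitude': array([-0.0530937 ,  0.03448177,  0.71509537, -0.6961542 ])}
scene {'fov_y': 47.36083108489101, 'cx': 332.39229646382734, 'cy': 237.90069336822816, 'xyz': array([0.06103027, 0.72296043, 0.96378423]), 'attitude': array([-0.09698175,  0.31592433,  0.90798552, -0.25758231])}
wrist {'fov_y': 64.71309248856964, 'cx': 318.079761768825, 'cy': 240.69097563863068, 'hand_eye': array([[ 1.03097255e-03,  9.66228256e-01,  2.57685652e-01,
         6.62266420e-02],
       [ 9.99999264e-01, -8.31329902e-04, -8.83702104e-04,
        -1.78089722e-04],
       [-6.39636155e-04,  2.57686374e-01, -9.66228401e-01,
        -1.41566292e-01],
       [ 0.00000000e+00,  0.00000000e+00,  0.00000000e+00,
         1.00000000e+00]])}
top platform_three_grip [(0.57, array([196.1, 251.5]))]
top platform_four_grip [(0.66, array([303.3, 230.3]))]
top shaker_seat [(0.92, array([463.8, 304.8])), (0.59, array([466.5, 209.8]))]
scene platform_three_grip [(0.66, array([254.5, 327.9]))]
scene platform_four_grip [(0.63, array([294.2, 250.9]))]
scene shaker_seat [(0.91, array([419.9, 201.6])), (0.83, array([352.7, 165.3]))]
```

View pics/top.png

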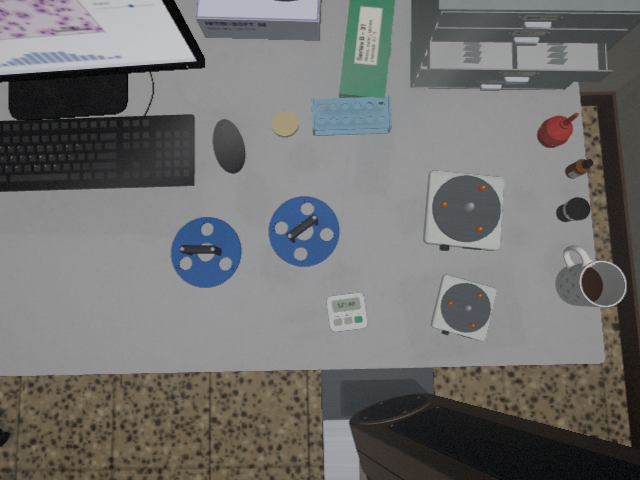

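View pics/scene.png

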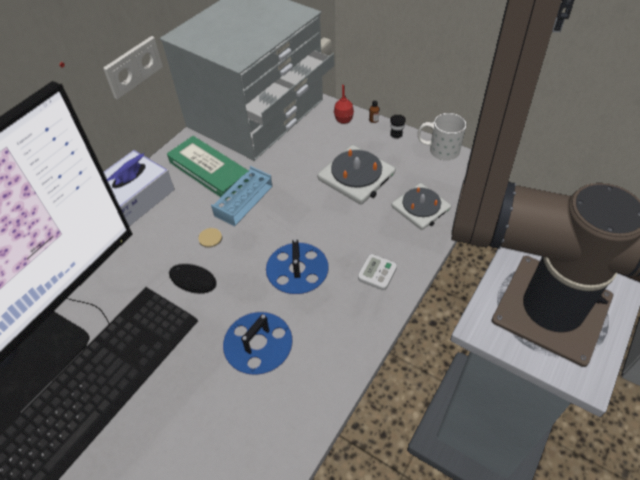

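The top view shows the three-hole platform at (206,252), with holes at about (207,229), (186,264) and (226,264). Look-alikes:
- The four-hole platform is at (304,231).
- The large shaker is at (466,209), with orange studs at about (482,187), (445,205) and (480,229).
- The small shaker is at (464,307).

I choose the platform at (206,252) and the shaker at (466,209).

```bash
cat > h.py <<'E'
import numpy as np,cv2
from scipy.spatial.transform import Rotation as R
from scipy.optimize import least_squares
from plant import get_state, viewer
def cam(name,st=None):
    p=viewer.camera_params(name); f=240/np.tan(np.radians(p["fov_y"])/2)
    if name=="wrist":
        H=p["hand_eye"];Rt=R.from_quat(st["tcp_rot"]).as_matrix()
        Rc=Rt@H[:3,:3];t=Rt@H[:3,3]+st["eef_pos"]
    else: Rc=R.from_quat(p["attitude"]).as_matrix();t=p["xyz"]
    return f,p["cx"],p["cy"],Rc,np.array(t)
def ray(c,uv):
    f,cx,cy,Rc,t=c;uv=np.atleast_2d(uv)
    d=np.c_[(uv[:,0]-cx)/f,-(uv[:,1]-cy)/f,-np.ones(len(uv))]@Rc.T
    return t,d
def onplane(c,uv,z):
    t,d=ray(c,uv);return t+d*((z-t[2])/d[:,2])[:,None]
def proj(c,P):
    f,cx,cy,Rc,t=c;q=(np.atleast_2d(P)-t)@Rc
    return np.c_[cx-f*q[:,0]/q[:,2],cy+f*q[:,1]/q[:,2]]
def tri(c1,u1,c2,u2):
    A=[];b=[]
    for c,u in((c1,u1),(c2,u2)):
        t,d=ray(c,u);d=d[0]/np.linalg.norm(d[0]);M=np.eye(3)-np.outer(d,d);A.append(M);b.append(M@t)
    return np.linalg.lstsq(np.vstack(A),np.hstack(b),rcond=None)[0]
def blobs(img,kind,amin=15,amax=1e9):
    h=cv2.cvtColor(img,cv2.COLOR_BGR2HSV)
    if kind=="blue": m=cv2.inRange(h,(100,150,60),(125,255,255))
    else: m=cv2.inRange(h,(5,150,110),(20,255,255))
    n,l,s,c=cv2.connectedComponentsWithStats(m)
    return m,l,[(i,s[i],c[i]) for i in range(1,n) if amin<=s[i,4]<=amax]
E
python3 - <<'E'
from h import *
a=cv2.imread("pics/top.png");b=cv2.imread("pics/scene.png")
ct,cs=cam("top"),cam("scene")
for nm,im,c in(("top",a,ct),("scene",b,cs)):
    m,l,B=blobs(im,"blue",800)
    for i,s,ce in B:
        mm=(l==i).astype(np.uint8);co,_=cv2.findContours(mm,cv2.RETR_CCOMP,cv2.CHAIN_APPROX_NONE)
        o=max(co,key=cv2.contourArea); h=cv2.convexHull(o)[:,0].astype(float)
        P=onplane(c,h,.008)[:,:2].astype(np.float32)
        (e,ax,_)=cv2.fitEllipse(P);print(nm,"plate",ce.round(),np.round(e,4),np.round(ax,4))
        for k in co:
            A=cv2.contourArea(k)
            if k is not o and A>40:
                q=k[:,0].mean(0);w=onplane(c,q,.008)[0,:2]-e;print("   hole",q.round(1),A,np.round(np.hypot(*w),4),np.degrees(np.arctan2(w[1],w[0])).round(1))
    m,l,B=blobs(im,"or",8)
    for i,s,ce in B:
        print(nm,"orange",ce.round(1),s[4],onplane(c,ce,.052)[0].round(4))
t3=tri(ct,[206,250],cs,[256,329]);print("handle",t3)
for n,u,v in(("three",(196.1,251.5),(254.5,327.9)),("four",(303.3,230.3),(294.2,250.9)),("seat",(466.5,209.8),(352.7,165.3)),("small",(463.8,304.8),(419.9,201.6))):print(n,tri(ct,u,cs,v).round(4))
cv2.imwrite("pics/crop.png",cv2.resize(a[160:310,150:350],None,fx=4,fy=4,interpolation=cv2.INTER_CUBIC))
E
```

```text
top plate [300. 234.] [0.4994 0.1869] [0.1304 0.131 ]
   hole [300.2 253.8] 218.0 0.0446 170.9
   hole [327.5 233. ] 228.5 0.046 -97.3
   hole [280.4 227.1] 198.0 0.0446 79.7
top plate [207. 252.] [0.4649 0.374 ] [0.1314 0.1319]
   hole [225.9 263.5] 198.0 0.0456 -122.2
   hole [184.7 263.3] 186.5 0.0457 118.4
   hole [200.6 250.4] 569.0 0.0102 77.9
   hole [206.8 228.7] 178.5 0.0436 -2.3
top orange [481.8 187.5] 23 [ 0.5627 -0.1408  0.052 ]
top orange [443.8 204.2] 20 [ 0.534  -0.0707  0.052 ]
top orange [478.7 229. ] 22 [ 0.487  -0.1303  0.052 ]
top orange [479.1 294.9] 8 [ 0.37   -0.1232  0.052 ]
top orange [449.5 302.4] 11 [ 0.3582 -0.0707  0.052 ]
top orange [472. 325.] 9 [ 0.318  -0.1074  0.052 ]
scene plate [297. 269.] [0.4982 0.1905] [0.1281 0.1288]
   hole [282.3 279.8] 139.5 0.0436 79.9
   hole [311.7 278.2] 140.5 0.0436 170.7
   hole [282.3 256.3] 124.5 0.0441 -10.0
   hole [310.7 254.7] 127.5 0.0441 -99.4
scene plate [258. 345.] [0.4634 0.3778] [0.129  0.1293]
   hole [253.7 362.3] 190.5 0.0433 117.9
   hole [278.2 332.8] 171.5 0.044 -121.9
scene orange [349.8 152.9] 12 [ 0.5602 -0.1344  0.052 ]
scene orange [374.5 165.7] 18 [ 0.4871 -0.1267  0.052 ]
scene orange [345. 174.] 17 [ 0.5327 -0.0665  0.052 ]
scene orange [412.2 205.8] 8 [ 0.3527 -0.0586  0.052 ]
handle [0.46681632 0.36694408 0.03779929]
three [0.4606 0.3771 0.0638]
four [0.4971 0.1865 0.0609]
seat [ 0.5293 -0.1093  0.0462]
small [ 0.3525 -0.103   0.0242]
```

View pics/crop.png

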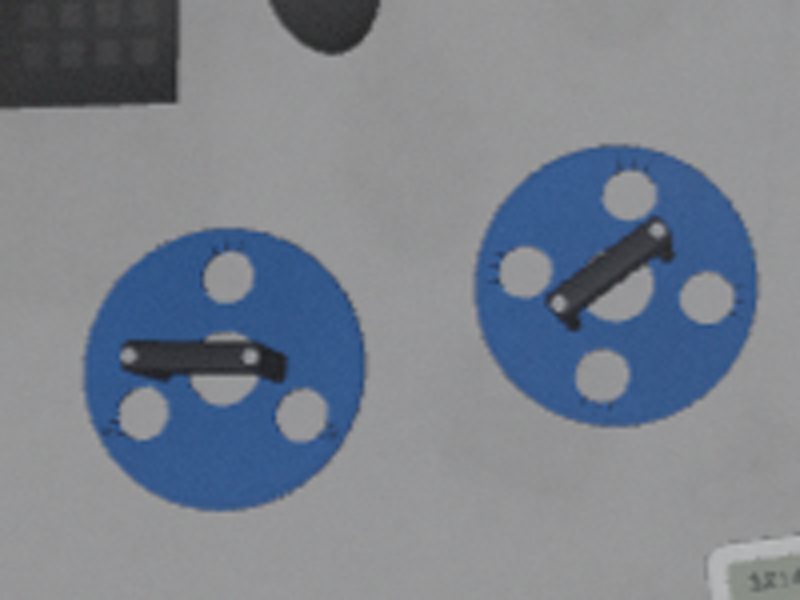

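The crop confirms it: the left platform, centred at about (225,368) in the crop, has three holes, and the right one has four. The holes sit at about -2, 118 and 238 deg and the studs at about 82, 202 and 322 deg, so the platform needs a turn of about -36 deg. Next I turn the tool and travel over.

```bash
python3 -m handwheel '[[[0.0854,0,0,0,-7.16],[0.0854,0,0,0,-7.16],[0.0854,0,0,0,-7.16],[0.0854,0,0,0,-7.16],[0.0854,0,0,0,-7.16],[0.0854,0,0,0,-7.16],[0.0854,0,0,0,-7.16],[0.0854,0,0,0,-7.16],[0.0854,0,0,0,-7.16]]]' 40
python3 -m handwheel '[[[0.0854,0.032,0.022,0,0],[0.0854,0.032,0.022,0,0],[0.0854,0.032,0.022,0,0],[0.0854,0.032,0.022,0,0],[0.0854,0.032,0.022,0,0],[0.0854,0.032,0.022,0,0],[0.0854,0.032,0.022,0,0],[0.0854,0.032,0.022,0,0],[0.0854,0.032,0.022,0,0],[0.0854,0.032,0.022,0,0],[0.0854,0.032,0.022,0,0],[0.0854,0.032,0.022,0,0]]]'
```

```text
time: 1.15
eef_pos: [0.2702, -0.6185, 0.2313]
tcp_rot: [0.717, 0.697, 0.0, 0.0]
contact_force: [0.4, 0.5, 0.4]
opening: 1.002
finger_force: 0.0
time: 2.15
eef_pos: [0.5481, -0.2421, 0.2317]
tcp_rot: [0.719, 0.695, 0.0, 0.0]
contact_force: [0.7, -0.9, 0.2]
opening: 1.001
finger_force: 0.0
```

```bash
python3 -m handwheel '[[[0.0854,0.04,-0.006,0,0],[0.0854,0.04,-0.006,0,0],[0.0854,0.04,-0.006,0,0],[0.0854,0,0,0,0],[0.0854,0,0,0,0]]]'
python3 - <<'E'
from h import *
s=get_state();a=viewer.read_camera("wrist");cv2.imwrite("pics/w1.png",a);c=cam("wrist",s)
m,l,B=blobs(a,"or",60)
P=[]
for i,st,ce in B:
    ys=np.argwhere(l==i);P.append(onplane(c,ce,.049)[0]);print(ce.round(),st[4],P[-1].round(4))
P=np.array(P)
if len(P)==3:
    o=P.mean(0);w=P-o;print(o,np.hypot(w[:,0],w[:,1]),np.degrees(np.arctan2(w[:,1],w[:,0])))
E
```

```text
time: 2.57
eef_pos: [0.5333, -0.1214, 0.2316]
tcp_rot: [0.718, 0.696, 0.0, 0.0]
contact_force: [0.4, 0.1, 0.1]
opening: 0.998
finger_force: 0.0
[318. 158.] 60 [ 0.5355 -0.0708  0.049 ]
[352. 239.] 68 [ 0.5644 -0.1415  0.049 ]
```

View pics/w1.png

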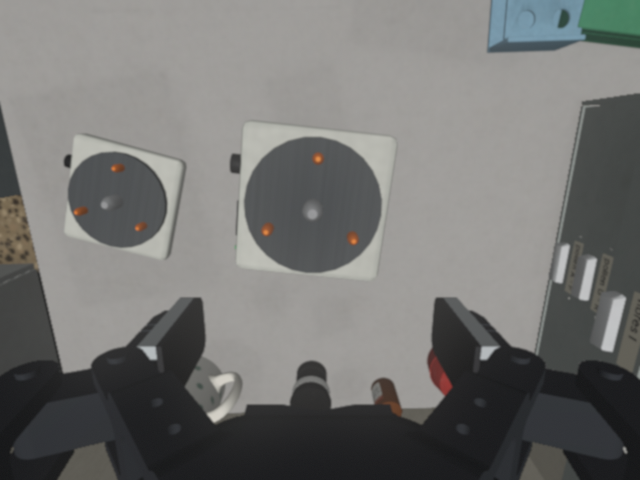

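The wrist view shows the large shaker with its spindle at (312,208) and studs at (318,158), (352,239) and (266,230). The small shaker is at left, (116,200). I now fit the seat from all three views.

```bash
python3 - <<'E'
from h import *
s=get_state();a=cv2.imread("pics/w1.png");c=cam("wrist",s);ct,cs=cam("top"),cam("scene")
B=blobs(a,"or",30)[2];W=np.array([b[2] for b in B if b[2][0]>220]);print(W.round(1))
T=np.array([[443.8,204.2],[481.8,187.5],[478.7,229]]);S=np.array([[345,174],[349.8,152.9],[374.5,165.7]])
W=np.array([W[np.argmin(np.hypot(*(W-q).T))] for q in((318,158),(352,239),(266,230))])
for i in range(3):print("stud",tri(c,W[i],ct,T[i]).round(4),tri(c,W[i],cs,S[i]).round(4))
def mod(p):
    an=p[3]+np.radians([0,-120,120]);return np.c_[p[0]+.044*np.cos(an),p[1]+.044*np.sin(an),np.full(3,p[2])]
for nm,L in(("w",[(c,W)]),("t",[(ct,T)]),("s",[(cs,S)]),("all",[(c,W),(ct,T),(cs,S)])):
    fix=nm!="all"
    f=lambda p:np.hstack([(proj(k,mod([p[0],p[1],.049 if fix else p[2],p[3]]))-u).ravel() for k,u in L])
    r=least_squares(f,[.529,-.112,.049,1.43]);print(nm,r.x[:3].round(4),np.degrees(r.x[3]).round(2),np.abs(r.fun).max().round(2))
E
python3 -m handwheel '[[[0.0854,0.041,-0.006,0,0],[0.0854,0.041,-0.006,0,0],[0.0854,0.041,-0.006,0,0],[0.0854,0.041,-0.006,0,0],[0.0854,0.041,-0.006,0,0],[0.0854,0.041,-0.006,0,0],[0.0854,0.041,-0.006,0,0],[0.0854,0.041,-0.006,0,0],[0.0854,0.041,-0.006,0,0],[0.0854,0.041,-0.006,0,0],[0.0854,0.041,-0.006,0,0],[0.0854,0.041,-0.006,0,0]]]'
python3 -m handwheel '[[[0.0854,0,0,0,0],[0.0854,0,0,0,0]]]'
python3 - <<'E'
from h import *
s=get_state();a=viewer.read_camera("wrist");cv2.imwrite("pics/w2.png",a)
print([(r["confidence"],np.array(r["xy"])*[640,480]) for r in viewer.pinpoint("wrist","platform_three_grip")])
E
```

```text
[[317.5 158. ]
 [266.2 229.8]
 [352.4 238.6]]
stud [ 0.5358 -0.0727  0.0436] [ 0.536  -0.0724  0.0452]
stud [ 0.5656 -0.1455  0.0386] [ 0.5656 -0.1448  0.0413]
stud [ 0.4881 -0.1335  0.0431] [ 0.4891 -0.1326  0.0464]
w [ 0.5298 -0.116   0.0402] 82.09 0.17
t [ 0.5285 -0.1148  0.049 ] 81.98 0.14
s [ 0.5282 -0.112   0.0497] 82.63 0.54
all [ 0.5297 -0.1164  0.0455] 82.1 0.77
time: 3.62
eef_pos: [0.4794, 0.3717, 0.2315]
tcp_rot: [0.72, 0.694, 0.0, 0.0]
contact_force: [0.7, -0.7, 0.3]
opening: 0.997
finger_force: 0.0
time: 3.78
eef_pos: [0.479, 0.3717, 0.231]
tcp_rot: [0.719, 0.695, -0.0, 0.0]
contact_force: [-0.0, -0.5, 0.4]
opening: 1.001
finger_force: 0.0
[(0.96, array([302.72 , 215.088]))]
```

View pics/w2.png

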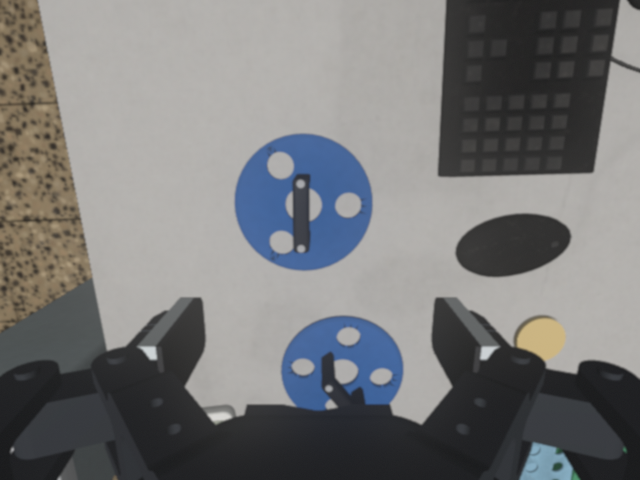

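The three-hole platform shows at (304,202), with its bar running between the screws at (301,184) and (301,248). The four-hole one is behind it, at (342,365).

```bash
python3 - <<'E'
from h import *
s=get_state();a=cv2.imread("pics/w2.png");c=cam("wrist",s)
m,l,B=blobs(a,"blue",3000)
for i,st,ce in B:
    if ce[1]>280: continue
    co,_=cv2.findContours((l==i).astype(np.uint8),cv2.RETR_CCOMP,cv2.CHAIN_APPROX_NONE)
    o=max(co,key=cv2.contourArea);P=onplane(c,cv2.convexHull(o)[:,0].astype(float),.008)[:,:2].astype(np.float32)
    e,ax,_=cv2.fitEllipse(P);print(np.round(e,4),ax)
    for k in co:
        if k is not o and cv2.contourArea(k)>100:
            w=onplane(c,k[:,0].mean(0),.008)[0,:2]-e;print(k[:,0].mean(0).round(),np.hypot(*w).round(4),np.degrees(np.arctan2(w[1],w[0])).round(1))
g=cv2.cvtColor(a,cv2.COLOR_BGR2GRAY)
sc=[]
for (x,y) in((301,184),(301,248)):
    w=g[y-6:y+7,x-5:x+6].astype(float);w=np.where(w>110,w,0);yy,xx=np.mgrid[y-6:y+7,x-5:x+6];q=np.array([(w*xx).sum(),(w*yy).sum()])/w.sum();sc.append(q)
sc=np.array(sc);P=onplane(c,sc,.063);d=P[1]-P[0];print(sc,P.round(4),P.mean(0),np.degrees(np.arctan2(d[1],d[0])),np.hypot(*d[:2]))
T=[[(130/4+150),(355/4+160)],[(250/4+150),(356/4+160)]]
ct=cam("top");print(tri(c,sc[0],ct,T[0]),tri(c,sc[1],ct,T[1]))
Rt=R.from_quat(s["tcp_rot"]).as_matrix();print(Rt.T@(np.r_[P.mean(0)[:2],.036]-s["eef_pos"]),s["eef_pos"],np.degrees(np.arctan2(Rt[1,1],Rt[0,1])))
E
```

```text
[[300.07389428 183.60431499]
 [300.69331886 248.4933671 ]] [[0.4669 0.4011 0.063 ]
 [0.4648 0.3462 0.063 ]] [0.46585868 0.37361203 0.063     ] -92.14652433386726 0.05493585347428878
[0.46607509 0.40125273 0.06216057] [0.46402249 0.34669523 0.06391317]
[ 0.00354795 -0.01355773  0.1950228 ] [0.47930901 0.36974451 0.23102416] -2.049018998471338
```

```bash
python3 -m handwheel '[[[0.0854,0.003,-0.0135,0.03,0],[0.0854,0,0,0.035,0],[0.0854,0,0,0.03,0],[0.0854,0,0,0,0],[0.0854,0,0,0,0]]]'
cat > look.py <<'E'
from h import *
import sys
S=[get_state() for _ in range(1)];s=S[0];a=viewer.read_camera("wrist");cv2.imwrite("pics/%s.png"%sys.argv[1],a);c=cam("wrist",s)
print(s["eef_pos"].round(4),s["tcp_rot"].round(4))
E
python3 look.py w3
```

```text
time: 4.3
eef_pos: [0.4646, 0.3721, 0.1348]
tcp_rot: [0.72, 0.694, -0.002, -0.0]
contact_force: [0.4, 0.4, 0.7]
opening: 1.0
finger_force: 0.0
[0.4646 0.3721 0.1348] [ 7.201e-01  6.939e-01 -2.200e-03 -5.000e-04]
```

View pics/w3.png

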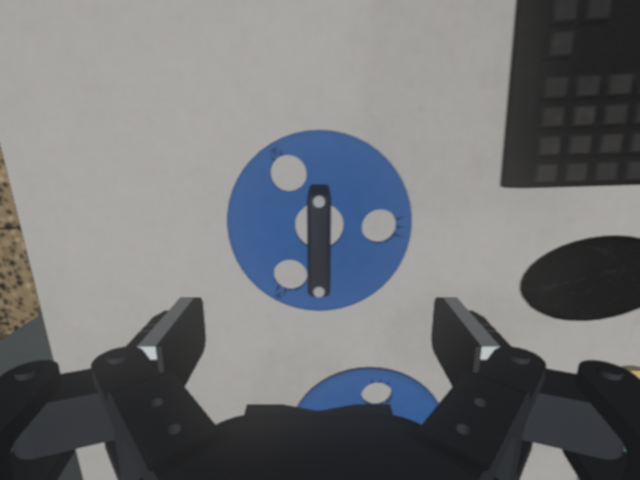

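The bar's screws show at (319,202) and (319,292), so the bar is centred between the fingers and aligned with them.

```bash
python3 - <<'E'
from h import *
s=get_state();c=cam("wrist",s);P=onplane(c,[[319,202],[319,292]],.063);d=P[0]-P[1]
Rt=R.from_quat(s["tcp_rot"]).as_matrix()
print(P.round(4),np.hypot(*d[:2]),np.degrees(np.arctan2(d[1],d[0])),s["eef_pos"],Rt.T@(np.r_[P.mean(0)[:2],.036]-s["eef_pos"]))
E
```

```text
[[0.4689 0.4042 0.063 ]
 [0.4669 0.3488 0.063 ]] 0.05550244686003782 87.99882518630085 [0.46610787 0.37326323 0.13728938] [0.00326756 0.00162067 0.10129107]
```

```bash
python3 -m handwheel '[[[0.0854,0.003,0.001,0.025,0],[0.0854,0,0,0.03,0],[0.0854,0,0,0.03,0],[0.0854,0,0,0.016,0],[0.0854,0,0,0,0],[0.014,0,0,0,0],[0.01,0,0,0,0],[0.005,0,0,0,0],[0,0,0,0,0],[0,0,0,0,0],[0,0,0,0,0],[0,0,0,0,0]]]' 60
python3 -m handwheel '[[[0,0,0,0,0],[0,0,0,0,0],[0,0,0,-0.015,0],[0,0,0,-0.03,0],[0,0,0,-0.03,0],[0,0,0,-0.03,0],[0,0,0,-0.02,0],[0,0,0,0,0],[0,0,0,0,0]]]' 60
python3 look.py w4
```

```text
time: 5.35
eef_pos: [0.4667, 0.3778, 0.0366]
tcp_rot: [0.719, 0.695, 0.001, 0.0]
contact_force: [-0.7, -0.7, 4.6]
opening: 0.152
finger_force: 60.1
time: 6.1
eef_pos: [0.466, 0.3773, 0.1603]
tcp_rot: [0.719, 0.695, 0.0, 0.0]
contact_force: [-0.2, -0.3, -3.4]
opening: 0.15
finger_force: 59.2
[0.466  0.3773 0.1603] [7.191e-01 6.949e-01 5.000e-04 1.000e-04]
```

View pics/w4.png

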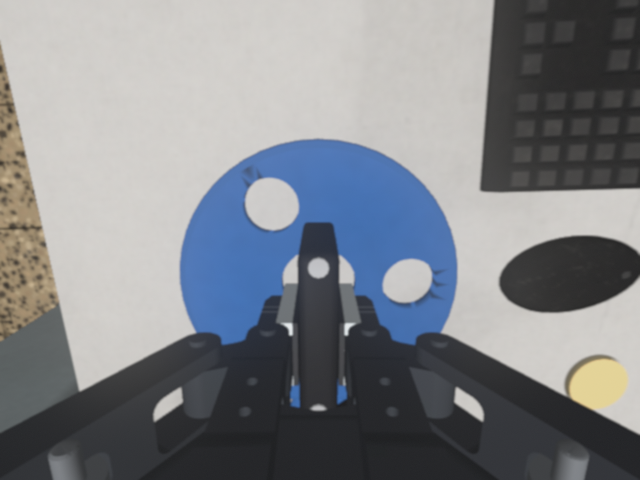

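The platform is held level, with holes visible at (272,203) and (407,281) and the bar centred at column 318. Now its offset in the hand.

```bash
python3 - <<'E'
from h import *
a=cv2.imread("pics/w4.png")
st=dict(tcp_rot=np.array([0,0,0,1.]),eef_pos=np.zeros(3));c=cam("wrist",st)  # tool frame
b=a.astype(int);m=((b[...,0]-b[...,2]>50)).astype(np.uint8)
co,_=cv2.findContours(m,cv2.RETR_CCOMP,cv2.CHAIN_APPROX_NONE)
o=max(co,key=cv2.contourArea)[:,0];o=o[(o[:,1]<300)&(np.hypot(o[:,0]-318,o[:,1]-275)>105)]
E=onplane(c,o.astype(float),.0286)[:,:2]
r=least_squares(lambda p:np.hypot(E[:,0]-p[0],E[:,1]-p[1])-p[2],[0,0,.068],loss="soft_l1",f_scale=.001);print("edge",len(o),r.x)
H=[]
for k in co:
    if 300<cv2.contourArea(k)<4000:
        q=cv2.fitEllipse(k)[0];print(np.round(q,1),cv2.contourArea(k))
        if q[1]<300 and (q[0]<295 or q[0]>375):H.append(q)
H=onplane(c,np.array(H),.0286)[:,:2]
for h in H:
    w=h-r.x[:2];print(np.hypot(*w),np.degrees(np.arctan2(w[1],w[0])))
print("screw",onplane(c,[[318,268],[318,407]],-.0264))
E
```

```text
edge 439 [-0.0001775   0.00106785  0.06574178]
[407.3 281. ] 1869.5
[270.8 203.9] 2416.0
0.04273284218320238 89.33281334789127
0.04335423097088129 -29.641560672447227
screw [[ 0.02589448  0.00098186 -0.0264    ]
 [-0.026428    0.00103281 -0.0264    ]]
```

```bash
python3 -m handwheel '[[[0,-0.04,0,0,0],[0,-0.04,0.004,0,0],[0,-0.04,0.004,0,0],[0,-0.04,0.004,0,0],[0,-0.04,0.004,0,0],[0,-0.04,0.004,0,0],[0,-0.04,0.004,0,0],[0,-0.04,0.004,0,0],[0,-0.04,0.004,0,0],[0,-0.04,0.004,0,0],[0,-0.03,0.004,0,0],[0,-0.02,0.004,0,0]]]'
```

```text
time: 7.15
eef_pos: [0.4925, -0.0763, 0.157]
tcp_rot: [0.72, 0.694, -0.002, -0.002]
contact_force: [0.9, 0.0, -1.1]
opening: 0.154
finger_force: 59.1
```

```bash
python3 -m handwheel '[[[0,-0.02,0.015,0,0],[0,-0.015,0.015,0,0],[0,0,0,0,7.16],[0,0,0,0,7.16],[0,0,0,0,7.16],[0,0,0,0,7.16],[0,0,0,0,7.16],[0,0,0,0,0.2],[0,0,0,0,0],[0,0,0,0,0]]]'
python3 look.py w5; python3 - <<'E'
from h import *
E=[];
for _ in range(1):s=get_state()
Rt=R.from_quat(s["tcp_rot"]).as_matrix()
print(s["eef_pos"],"yaw y",np.degrees(np.arctan2(Rt[1,1],Rt[0,1])))
cen=s["eef_pos"]+Rt@[0,.001,.0366];print("to go tool",(Rt.T@(np.array([.5297,-.1155,.04])-cen)).round(4))
E
```

```text
time: 7.98
eef_pos: [0.5223, -0.1095, 0.1585]
tcp_rot: [0.898, 0.44, -0.001, -0.001]
contact_force: [-0.4, 0.2, -3.0]
opening: 0.151
finger_force: 59.2
[ 0.5223 -0.1095  0.1585] [ 0.8981  0.4398 -0.0011 -0.0012]
[ 0.52261654 -0.1096356   0.15898631] yaw y -37.840524277655774
to go tool [-0.0002  0.0085  0.0824]
```

View pics/w5.png

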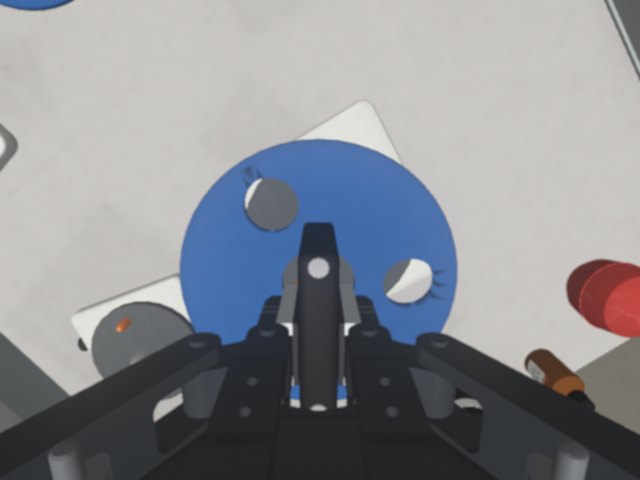

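The platform hides the studs from this slanted view: the holes at (270,205) and (407,281) show drive plate and body only. I shift over and lower to just above the spindle tip, then look again.

```bash
python3 -m handwheel '[[[0,0,0.0085,0.02,0],[0,0,0,0.025,0],[0,0,0,0,0],[0,0,0,0,0]]]'
python3 look.py w6; python3 - <<'E'
from h import *
a=cv2.imread("pics/w6.png");t=viewer.read_camera("top");cv2.imwrite("pics/t6.png",t)
s=get_state();print(s["eef_pos"]);c=cam("wrist",s)
Rt=R.from_quat(s["tcp_rot"]).as_matrix();print("to go",(Rt.T@(np.array([.5297,-.1155,.04])-s["eef_pos"]-Rt@[0,.001,.0366])).round(4))
an=np.radians([82,-38,202]);print(proj(c,np.c_[.5297+.044*np.cos(an),-.1155+.044*np.sin(an),[.058]*3]).round(),proj(c,[[.5297,-.1155,.068]]))
v=np.hstack([cv2.resize(a[120:420,120:520],(400,300)),cv2.resize(t[160:260,400:530],(390,300),interpolation=cv2.INTER_CUBIC)])
cv2.imwrite("pics/v6.png",v)
E
```

```text
time: 8.37
eef_pos: [0.5284, -0.1145, 0.1135]
tcp_rot: [0.898, 0.439, -0.002, -0.002]
contact_force: [0.2, 0.4, -1.4]
opening: 0.147
finger_force: 59.2
[ 0.5284 -0.1145  0.1135] [ 0.8984  0.4391 -0.0017 -0.0019]
[ 0.53047834 -0.11526453  0.11627629]
to go [-0.0007 -0.0016  0.0397]
[[275. 196.]
 [395. 264.]
 [278. 326.]] [[316.02452137 270.1664183 ]]
```

View pics/v6.png

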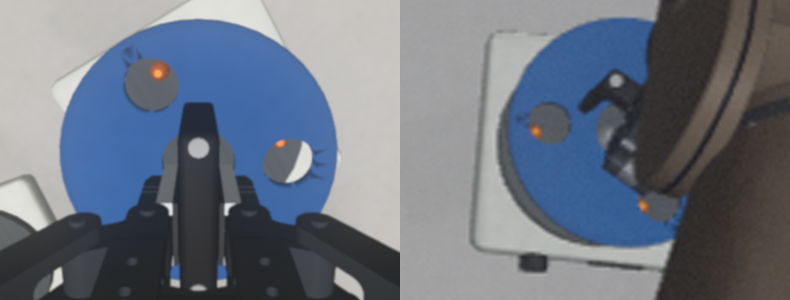

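The studs show in the holes at wrist pixels (278,192) and (400,263), against predicted (275,196) and (395,264). That is about 1-2 mm off, well inside the 8 mm clearance, so I lower.

```bash
python3 -m handwheel '[[[0,0,0,0.01,0],[0,0,0,0.01,0],[0,0,0,0.008,0],[0,0,0,0.005,0],[0,0,0,0,0],[0,0,0,0,0]]]'
python3 look.py w7
```

```text
time: 8.97
eef_pos: [0.5296, -0.115, 0.0816]
tcp_rot: [0.899, 0.439, -0.0, -0.001]
contact_force: [0.1, -0.3, -2.4]
opening: 0.152
finger_force: 59.1
[ 0.5296 -0.115   0.0816] [ 8.987e-01  4.387e-01 -5.000e-04 -6.000e-04]
```

View pics/w7.png

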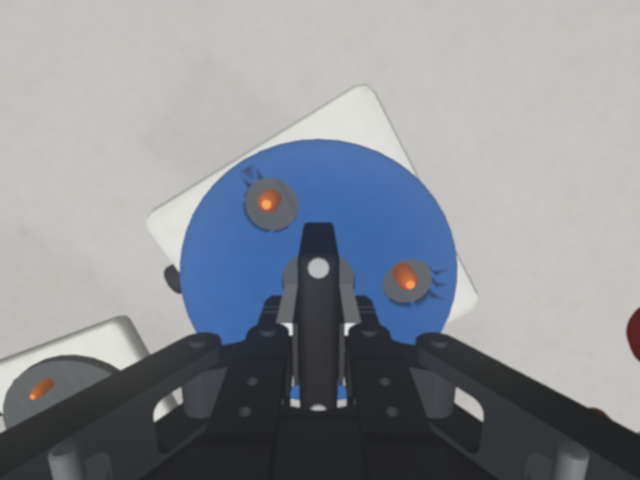

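Both visible studs stand near the middle of their holes, at (269,201) and (405,275). I lower in small steps until contact.

```bash
for i in 1; do python3 -m handwheel '[[[0,0,0,0.002,0],[0,0,0,0.001,0],[0,0,0,0.001,0],[0,0,0,0,0],[0,0,0,0,0]]]'; done; python3 -m handwheel '[[[0,0,0,0.001,0],[0,0,0,0,0],[0,0,0,0,0]]]'
```

```text
time: 9.43
eef_pos: [0.53, -0.1152, 0.0784]
tcp_rot: [0.899, 0.439, 0.0, 0.0]
contact_force: [-0.4, -0.7, -2.3]
opening: 0.15
finger_force: 59.2
time: 9.68
eef_pos: [0.53, -0.1151, 0.0773]
tcp_rot: [0.899, 0.439, -0.0, -0.0]
contact_force: [-0.4, 0.4, -1.8]
opening: 0.156
finger_force: 59.2
```

```bash
python3 -m handwheel '[[[0,0,0,0.0007,0],[0,0,0,0,0],[0,0,0,0,0]]]';python3 -m handwheel '[[[0,0,0,0.0006,0],[0,0,0,0,0],[0,0,0,0,0]]]'
```

```text
time: 9.93
eef_pos: [0.53, -0.1151, 0.0766]
tcp_rot: [0.899, 0.439, -0.0, -0.0]
contact_force: [-0.3, 0.6, -2.7]
opening: 0.152
finger_force: 59.2
time: 10.18
eef_pos: [0.5301, -0.1152, 0.0765]
tcp_rot: [0.899, 0.439, -0.0, -0.0]
contact_force: [-1.4, 0.6, 1.7]
opening: 0.148
finger_force: 59.8
```

```bash
python3 -m handwheel '[[[0,0,0,0.0005,0],[0,0,0,0,0],[0,0,0,0,0]]]'
```

```text
time: 10.43
eef_pos: [0.5301, -0.1152, 0.0765]
tcp_rot: [0.899, 0.439, -0.0, -0.0]
contact_force: [-2.9, 1.4, 4.9]
opening: 0.154
finger_force: 60.3
```

Seated: the height matches and the force is rising. I let go and retreat.

```bash
python3 -m handwheel '[[[0.025,0,0,0,0],[0.04,0,0,0,0],[0.06,0,0,0,0],[0.06,0,0,0,0],[0.06,0,0,0,0],[0.06,0,0,-0.015,0],[0.06,0,0,-0.03,0],[0.06,0,0,-0.035,0],[0.06,0,0,-0.035,0],[0.06,0,0,0,0],[0.06,0,0,0,0]]]'
python3 look.py w8; python3 - <<'E'
from h import *
a=cv2.imread("pics/w8.png");t=viewer.read_camera("scene")
cv2.imwrite("pics/v8.png",np.hstack([cv2.resize(a[60:400,120:540],(420,340)),cv2.resize(t[110:222,290:415],(379,340),interpolation=cv2.INTER_CUBIC)]))
E
```

```text
time: 11.35
eef_pos: [0.5317, -0.1159, 0.1937]
tcp_rot: [0.899, 0.439, 0.002, 0.003]
contact_force: [0.2, 0.6, -1.2]
opening: 0.703
finger_force: 0.0
[ 0.5317 -0.1159  0.1937] [0.8986 0.4387 0.0022 0.0025]
```

View pics/v8.png

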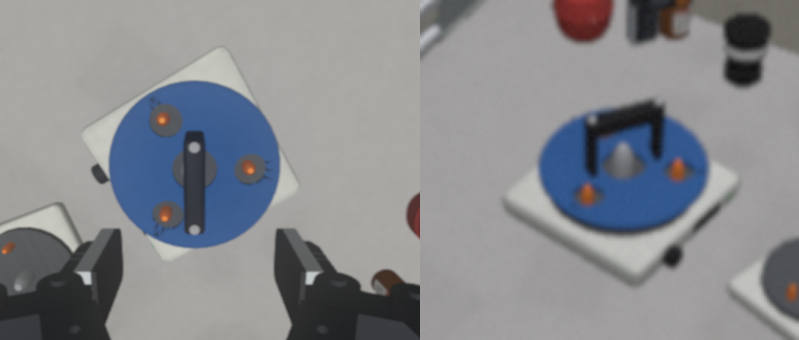

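The crop shows all three studs up through their holes, at (163,119), (165,215) and (250,169). The plate lies flat on the drive plate and the gripper is clear.

```bash
python3 -c "
from plant import sign_off
print(sign_off())"
```

```text
the job is handed in; nothing more can be done
None
```

The three-hole platform is seated flat on the larger shaker with all three studs through its holes, released with the gripper clear; the four-hole platform was left where it lay, and I handed the job in at about 11.5 s of the 38 s.

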